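# Check the pump-end bearing of a vacuum pump with a spring-tipped bearing tester

## Robot

A 6-joint arm with a two-finger parallel gripper is mounted at the origin on a cart in front of the work surface, level with it; the furniture and walls round the work are solid. World frame = base frame: x ahead of the robot, y to its left, z up, the work surface at z = 0. Lengths are in m, angles in rad, forces in N, time in s.
With the tool pointing down it reaches from about 0.325 to 0.75 m from the base axis. Payload 7.6 kg.
Tool frame: the origin (TCP) lies midway between the tips of the shut fingers; the grasp point (between the pads) lies 19 mm behind it; z points along the fingers, y is the direction in which the jaws open and shut (so a half turn about z gives the same grasp; the last joint's range is limited). The gripper opens to 85 mm and grips with 20 to 120 N. Pads are 22 mm wide; open, the fingers measure 114 mm over their backs; the gripper's body (76 mm by 85 mm) begins 54 mm behind the grasp point. The pads swing forward as they close: fully open they stand 13 mm farther back than shut.
Start: joints at [1.189, 0.052, 1.401, -0, 1.689, -0.07], TCP at [0.161, 0.5, 0.192] pointing down, gripper open.
Joint ranges: [-2.9, 2.9], [-0.91, 2.17], [0.12, 2.37], [-1.06, 4.2], [0.26, 2.73], [-2.93, 2.93]. Speed limits (rad/s): [2.57, 2.57, 3.01, 3.14, 3.14, 3.14].

## Interface

Orientations are given as [roll, pitch, yaw] about the fixed x, y, z axes, in that order (R = Rz(yaw) Ry(pitch) Rx(roll)).
In Python, from rig import robot, vision, job gives the robot as it stands.
- The arm moves only by the tool step_arm, never from a script. Its argument "deltas" is one flat list of numbers, 7 for each row, row after row: the opening, from 0 (shut) to 1 (fully open), then the shift along the tool's x, y, z in m, then the turn, a rotation vector about the tool's x, y, z in rad. In form: [jaw, x, y, z, rx, ry, rz, jaw, x, y, z, rx, ry, rz, ...]. A call has exactly 10 rows; each row is the pose to reach, as a shift and turn from the pose commanded when the call began, along the tool's axes at that moment; what a row does not reach only later rows make up. A row lasts 1/10 s, in which the tool goes at most 50 mm and 8.59 degrees, less where a joint would pass 70% of its speed; a pose out of reach is approached as far as the arm can. A call with a gripper value outside its range is refused whole. The fingers move at their own pace and stop on an object; "newtons" is the grip in N (left out, the last holds). Time passes only in rows, so rows that repeat a pose let the fingers close, or fill a call up. It gives the time, the measured TCP pose, the force and the opening at its end, in the units of the state.
- robot.get_obs(): the state, without advancing time (a new reading comes with each control period).
- vision.grab_frame(name): name is "side" or "top"; returns a dict with "image" (420x560x3 uint8, red, green, blue), "fx", "fy", "cx", "cy" (pixels), "k1" (the pictures are not rectified: a ray, as slopes to the right and down, at radius r is drawn at 1 + k1 r^2 times it, then the intrinsics apply), "eye" and "rotation" of the camera in the world. Camera axes: x right, y down, z forward; pixel columns grow to the right and rows downward; lengths in m; the calibration is good to about 2 mm. A picture is of the moment at which its call begins. There is no depth.
- job.close_job(): hands the job in, once; it reports no verdict.
The state is a dict: "time": time; "joint_pos": joint angles; "joint_vel": joint speeds; "joint_efforts": joint torques, N m; "tcp_pos": TCP position; "tcp_rot": TCP orientation; "wrist_force": force on the tool from outside, world axes, zero at the start; "moment": the same for the moment, N m; "finger_gap": finger opening in m.
Only numpy, scipy, OpenCV 4.12 (cv2) and the standard library are available. Lean on these libraries where they do the work, as an engineer would, in place of code of your own. Each camera call takes 0.05 s, during which the arm holds its last target.

## Task

Take the hand-held bearing tester out of its desk stand and let it read the vacuum pump's bar-code label: hold it upright and still for about two seconds with its tip roughly 6 cm above the middle of the label on the terminal box. Then set the tip in the dimple of the measuring stud at the pump-head end (not the one at the fan end), press gently straight down until the bare steel tip is about half pushed in against its spring, and keep the tester upright and still there; finish while still holding and pressing it, and leave the other things on the bench alone.

Things in the scene. Friction and masses are not known exactly. Their poses are not given: they have to be found in the camera images.
- tester_grip (a point): the bearing tester, a loose grey hand instrument, 0.15 kg, 143 mm tall, hanging upright, tip down, in the stand. The point lies on its axis, half-way up its rectangular body, 30 mm (x) by 26 mm (y, ribbed), from 43 mm below the point to 45 above. Under the body a round black collar, 35 mm wide, rests on the stand's rim, its underside 48 mm below the point. z up the axis; display on the -x face
- tip_end (a point): end of the tester's bare round steel tip, on the tester's axis, 98 mm below the grip point while the tip is fully out. The tip is 6 mm thick with a round end and a groove half-way along; it sticks 18 mm out of a black rubber nose 19 mm wide. The scanner looks down along the axis. z points up the axis, towards the grip
- tip (a joint): how far the steel tip is pushed into the nose against its spring, in m: 0 = fully out, 0.014 = bottomed, about 0.007 = half pushed in. The push is 1 N at first, 6 N at 0.007 and 11 N at 0.014
- stand_rim (a point): the desk stand, fixed on the bench: a grey round foot 80 mm wide with an upright tube 65 mm high, outside 37 mm and inside 27 mm wide at the rim. This point is the middle of the rim; the tester hangs in the tube by its collar, its tip 50 mm below the rim, and lifts straight out
- pump: the vacuum pump, fixed on the bench: a dark base plate 130 mm (x) by 256 mm (y) on rubber feet, a grey finned motor lying along y, a black fan cowl at its +y end and a bare metal pump head (a block up to 135 mm high, with two hose barbs) at its -y end. Origin under the middle of the base plate, on the bench; z up
- label (a point): middle of the white bar-code label, 26 mm (x) by 44 mm (y), that lies level on the lid of the terminal box on top of the motor, 139 mm above the bench. Axes as those of the pump
- stud_drive (a point): measuring stud at the pump-head end: a level steel disc 26 mm wide on a round boss above the bearing next to the pump head, with a conical dimple in its middle, 14 mm wide, 5 mm deep. The point is the middle of the dimple's mouth, level with the disc's face, 124 mm above the bench; a tip seated in the dimple ends about 4 mm below it. Axes as the pump's, z up out of the stud
- stud_fan (a point): the same kind of stud at the other end, next to the black fan cowl, 140 mm from the first one: not the one to be measured
- vial_01: a clear glass vial with a white cap, 23 mm wide, 48 mm tall, standing near the stand; bystander. Origin under its middle
- vial_03: a brown glass vial with a white cap, 23 mm wide, 48 mm tall, standing near the stand; bystander. Origin under its middle
- weight_1: a steel calibration weight with a knob, 24 mm wide, 30 mm tall, near the stand; bystander. Origin under its middle
- filter_1: a white syringe filter, 27 mm wide, 16 mm tall, near the stand; bystander. Origin under its middle
- hex_key: a steel hex key, 30 by 87 by 5 mm, lying near the stand; bystander. Origin under its middle
- basket_1: a wire-mesh basket, 26 mm wide, 46 mm tall, standing near the stand; bystander. Origin under its middle
Mind the look-alikes: they are no part of the job. What is shaped like the part that bears tester_grip but green or yellow is not meant.

How it is judged:
On the way, in this order (a step that is already met when the one before it is completed fails the run):
1. the tester has been lifted out of its stand (z of tip_end in the frame of stand_rim above 0.005 m and contact force between the fingers and tester above 0.5 N), for 0.2 s.
2. the tester has been aimed at the label: tip over the label, 30 to 100 mm above it, upright within 0.14 rad, still, for 1 s (x of tip_end in the frame of label between -0.013 and 0.013 m and y of tip_end in the frame of label between -0.022 and 0.022 m and z of tip_end in the frame of label between 0.03 and 0.1 m and angle between tester_grip's own z axis and vertical below 0.14 rad and linear speed of tester below 0.02 m/s), for 1 s.
At the end, for the whole second after the job is handed in: The gripper still holds the tester, at rest and upright within 0.12 rad; its tip sits in the dimple of the stud at the pump-head end (within 3 mm of its axis, at least 2 mm below the face) and is pushed in 3.5 to 10.5 mm of its 14 mm, with 2.5 to 12 N on the pump (horizontal distance between tip_end and stud_drive below 0.003 m and z of tip_end in the frame of stud_drive below -0.002 m and value of joint tip between 0.0035 and 0.0105 m and angle between tester_grip's own z axis and vertical below 0.12 rad and contact force between tester and pump between 2.5 and 12 N and contact force between the fingers and tester above 2 N and linear speed of tester below 0.01 m/s); the arm keeps its last pose, push and grip.
It fails at once if the tester was pressed on the pump with more than 25 N (contact force between tester and pump above 25 N).
It fails at once if a bystander was disturbed (moved more than 20 mm) (distance of any of vial_01, vial_03, weight_1, filter_1, hex_key, basket_1 from where it was at the start of the episode above 0.02 m).
It also fails if it takes over 48 s, if anything falls off the work surface, if the arm or the gripper's body presses on something with over 40 N, if the wrist force passes 120 N, or if a joint passes its speed limit or range.

## Working session

There is one attempt and no reset: what is moved stays moved. The work goes in short steps, Python scripts to look and compute and a tool call to move; the robot and the scene stay as the last step left them, time stands still between calls to the robot, and variables do not carry over. Pictures are saved under pics/ and viewed, and the job is handed in when it is done.

Besides the shell and the picture viewer there is one more tool, called after "Call:" as name(argument=value, ...), one argument or row to a line, values as JSON. step_arm: Moves the arm, as the interface text tells. Its arguments: {"type":"object","properties":{"deltas":{"type":"array","items":{"type":"number"}},"newtons":{"type":"number"}},"required":["deltas"]}

```bash
mkdir -p pics
cat > h.py <<'E'
import numpy as np, cv2, json, pickle
def save(f,name): pickle.dump(f,open(f'pics/{name}.pkl','wb')); cv2.imwrite(f'pics/{name}.png',f['image'][:,:,::-1])
def load(name): return pickle.load(open(f'pics/{name}.pkl','rb'))
def ray(f,u,v):
    K=np.array([[f['fx'],0,f['cx']],[0,f['fy'],f['cy']],[0,0,1.]])
    p=cv2.undistortPoints(np.array([[[u,v]]],float),K,np.array([f['k1'],0,0,0.]))[0,0]
    d=np.array(f['rotation'])@np.array([p[0],p[1],1]); return np.array(f['eye']),d/np.linalg.norm(d)
def atz(f,u,v,z):
    e,d=ray(f,u,v); return e+d*(z-e[2])/d[2]
def proj(f,P):
    c=np.array(f['rotation']).T@(np.array(P)-f['eye']); s=c[:2]/c[2]; s=s*(1+f['k1']*(s@s)); return np.array([s[0]*f['fx']+f['cx'],s[1]*f['fy']+f['cy']])
def tri(f1,p1,f2,p2):
    e1,d1=ray(f1,*p1);e2,d2=ray(f2,*p2)
    t=np.linalg.lstsq(np.stack([d1,-d2],1),e2-e1,rcond=None)[0]
    a=e1+t[0]*d1;b=e2+t[1]*d2
    return (a+b)/2,np.linalg.norm(a-b)
def crop(name,x0,y0,x1,y1,out,s=4):
    im=cv2.imread(f'pics/{name}.png')[y0:y1,x0:x1]; cv2.imwrite(f'pics/{out}.png',cv2.resize(im,None,fx=s,fy=s,interpolation=cv2.INTER_CUBIC))
E
python3 - <<'E'
from h import *
from rig import robot,vision,job
o=robot.get_obs(); print(o)
for n in('side','top'):
    f=vision.grab_frame(n); save(f,n+'0'); print({k:v for k,v in f.items() if k!='image'})
E
```

```text
{'time': 0.0, 'joint_pos': array([ 1.18869466e+00,  5.28409002e-02,  1.40176573e+00, -3.22990338e-05,
        1.68861791e+00, -7.02962818e-02]), 'joint_vel': array([ 0.00076719, -0.00013748,  0.00038402,  0.00104835, -0.00075975,
        0.0001891 ]), 'joint_efforts': array([-1.34674025e-03, -3.81691933e+01, -3.60171103e+01, -2.75343991e-04,
        6.51622468e-03,  3.79007110e-05]), 'tcp_pos': array([0.16090115, 0.49933359, 0.19144963]), 'tcp_rot': array([-3.13996254e+00, -8.26193216e-05,  2.82978343e+00]), 'wrist_force': array([-0.19028319,  0.76645765, -0.02892361]), 'moment': array([-0.00847191, -0.01865831, -0.00553672]), 'finger_gap': 0.0857387847269188}
{'fx': 445.5876930622754, 'fy': 445.5876930622754, 'cx': 282.1731542139441, 'cy': 217.8202606442993, 'k1': -0.056500986399050296, 'eye': array([0.37388742, 0.90682182, 0.73824677]), 'rotation': array([-2.27400552, -0.01323258, -2.83337712])}
{'fx': 391.5854995589179, 'fy': 391.5854995589179, 'cx': 283.4662694219049, 'cy': 207.03089220355534, 'k1': -0.04247320060005662, 'eye': array([0.51469279, 0.19522218, 1.14602005]), 'rotation': array([-3.08204132e+00,  1.28281214e-03, -1.54501382e+00])}
```

```bash
sed -i '1a from scipy.spatial.transform import Rotation as Rn' h.py; sed -i "s/np.array(f\['rotation'\])/Rn.from_euler('xyz',f['rotation']).as_matrix()/g" h.py
```

```text
(no output)
```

View pics/side0.png

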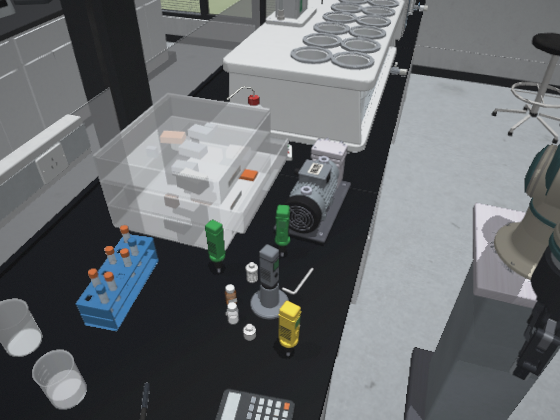

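View pics/top0.png

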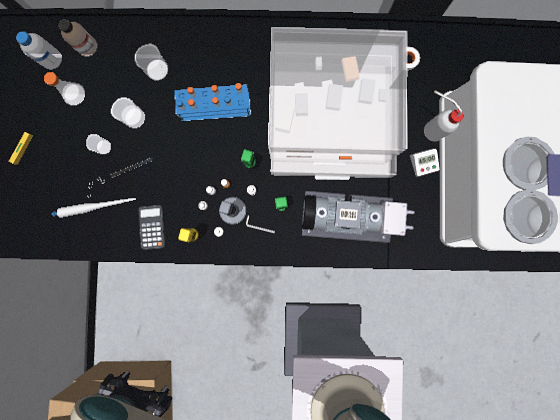

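```bash
python3 -c "
from h import *
crop('side0',190,190,350,360,'sc',5); crop('side0',270,130,370,250,'sp',6)
crop('top0',170,140,310,250,'tc',5); crop('top0',290,180,430,250,'tp',5)
f=load('top0'); g=load('side0')
print(atz(f,232,210,.15),atz(f,375,216,.124),atz(f,348,214,.139),atz(f,322,213,.124), proj(g,[.36,0,.124]))
"
```

```text
[0.56307259 0.3289912  0.15      ] [ 0.55822856 -0.04191146  0.124     ] [0.56097477 0.03141682 0.139     ] [0.5625418  0.09704593 0.124     ] [399.93235112 182.23823432]
```

View pics/sc.png

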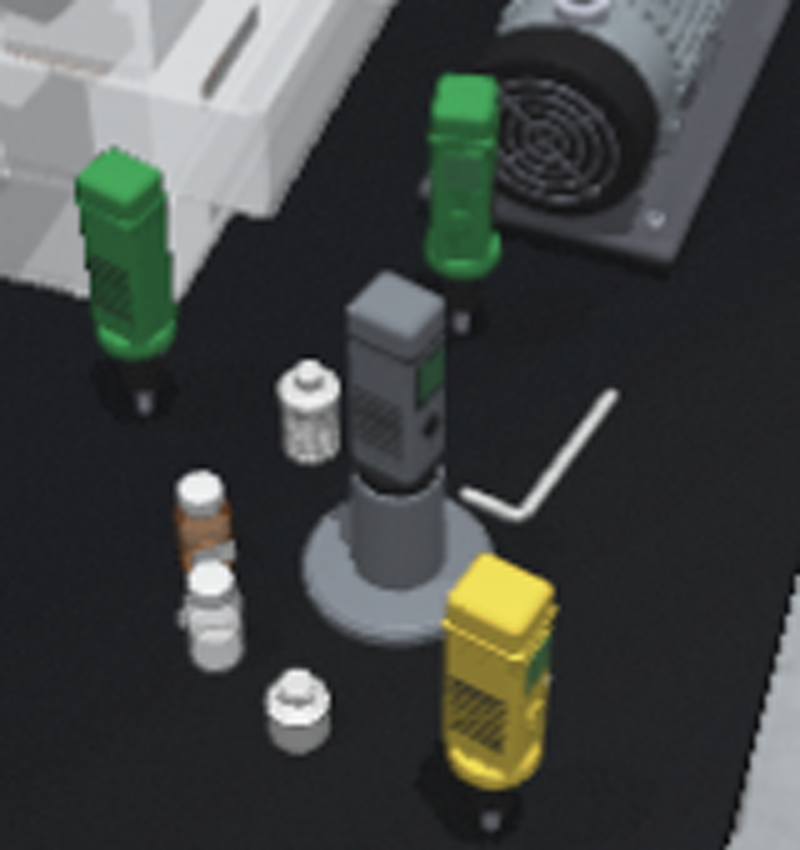

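View pics/sp.png

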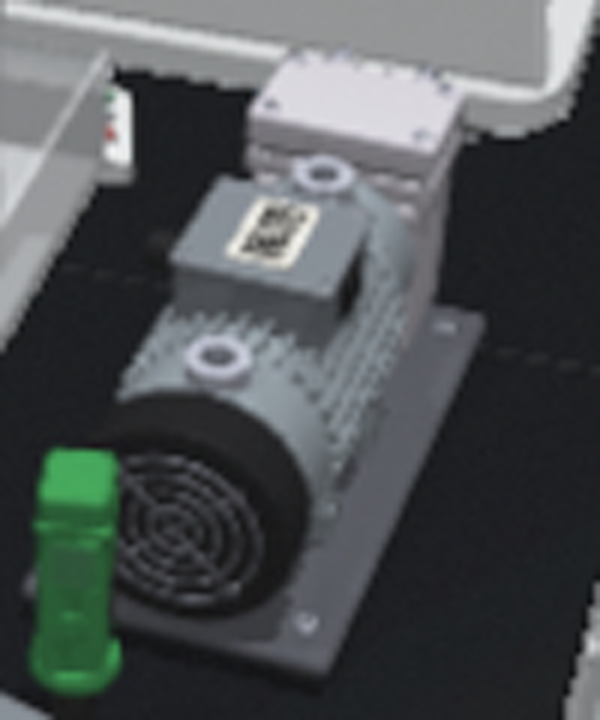

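View pics/tc.png

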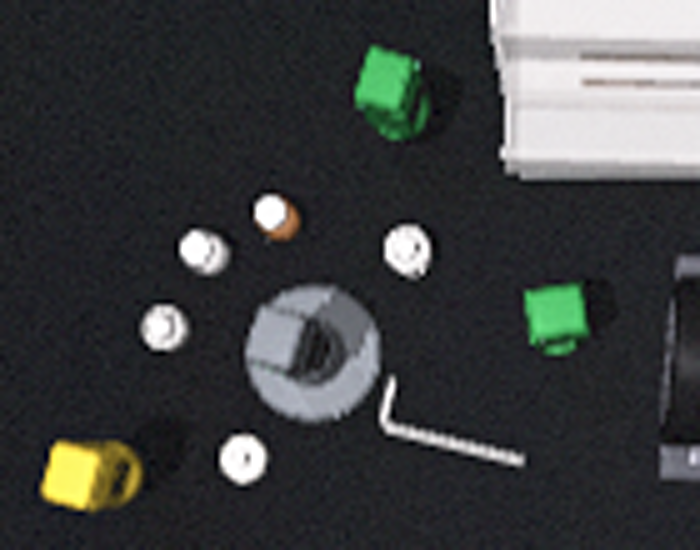

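View pics/tp.png

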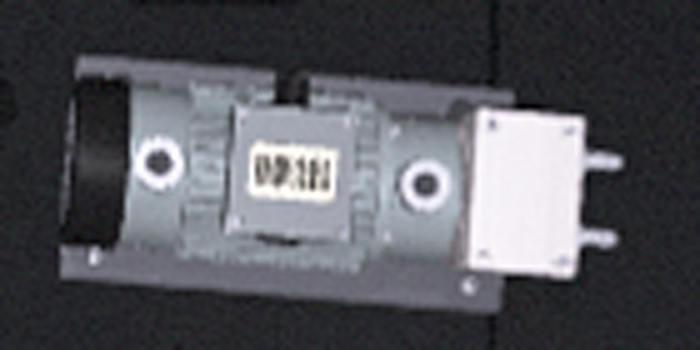

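Run:
```python
from h import *
f=load('top0'); g=load('side0')
T=[(262,307),(308,318),(292,375),(246,362)]
for t in T: print('top',atz(f,170+t[0]/5,140+t[1]/5,.158))
S=[(345,308),(385,270),(443,298),(404,335)]
for t in S: print('side',atz(g,190+t[0]/5,190+t[1]/5,.158))
# rim foot
c=[(170+313/5,140+352/5)]
print('foot',atz(f,*c[0],.004))
print('green',atz(f,170+557/5,140+310/5,.143),'yel',atz(f,170+73/5,140+475/5,.143),'g2',atz(f,170+387/5,140+80/5,.143))
for n,z,a,b in(('drive',.124,(425,185),(324,175)),('fan',.124,(160,164),(219,356)),('label',.139,(292,172),(273,234))):
    pa=(290+a[0]/5,180+a[1]/5);pb=(270+b[0]/6,130+b[1]/6)
    print(n,atz(f,*pa,z),atz(g,*pb,z),tri(f,pa,g,pb))
```

```text
top [0.58385572 0.35300197 0.158     ]
top [0.57887067 0.32947586 0.158     ]
top [0.54980289 0.33660373 0.158     ]
top [0.55577259 0.36013273 0.158     ]
side [0.58553476 0.35785449 0.158     ]
side [0.57818013 0.33397917 0.158     ]
side [0.55281234 0.34137565 0.158     ]
side [0.56035652 0.36420445 0.158     ]
foot [0.56903957 0.3468044  0.004     ]
green [0.58724322 0.20368817 0.143     ] yel [0.49612697 0.44955265 0.143     ] g2 [0.70436202 0.29481496 0.143     ]
drive [ 0.55561133 -0.04194373  0.124     ] [ 0.55517495 -0.03882271  0.124     ] (array([ 0.55578898, -0.04247545,  0.12163832]), np.float64(0.00016937337042874975))
fan [0.56306478 0.09705641 0.124     ] [0.56354143 0.09908308 0.124     ] (array([0.56357273, 0.09700238, 0.12247709]), np.float64(0.0008907388910372639))
label [0.55997007 0.03036791 0.139     ] [0.55993551 0.03310013 0.139     ] (array([0.56031398, 0.03008614, 0.13696546]), np.float64(0.0005151521988526396))
```

```bash
cat >> h.py <<'E'
def delta(o,target,yaw):
    R=Rn.from_euler('xyz',o['tcp_rot']); Rt=Rn.from_euler('xyz',[np.pi,0,yaw])
    print('shift',np.round(R.inv().apply(np.array(target)-o['tcp_pos']),4),'rot',np.round((R.inv()*Rt).as_rotvec(),4),'t',o['time'],'tcp',np.round(o['tcp_pos'],4),np.round(o['tcp_rot'],4),'gap',o['finger_gap'],'F',np.round(o['wrist_force'],2))
E
python3 -c "
from h import *
from rig import robot
delta(robot.get_obs(),[.568,.347,.2],2.89)"
```

```text
shift [-0.4342 -0.0202 -0.0085] rot [-0.0014 -0.0001 -0.0602] t 0.1 tcp [0.1609 0.4994 0.1916] [-3.1402e+00 -1.0000e-04  2.8298e+00] gap 0.08574337838207105 F [ 1.01 -0.4  -0.4 ]
```

Call:
step_arm(
  deltas=[1,-0.03,-0.001,-0.009,0,0,-0.01,1,-0.075,-0.004,-0.009,0,0,-0.02,1,-0.125,-0.006,-0.009,0,0,-0.03,1,-0.175,-0.008,-0.009,0,0,-0.04,1,-0.225,-0.01,-0.009,0,0,-0.05,1,-0.275,-0.013,-0.009,0,0,-0.06,1,-0.325,-0.015,-0.009,0,0,-0.06,1,-0.375,-0.018,-0.009,0,0,-0.06,1,-0.415,-0.02,-0.009,0,0,-0.06,1,-0.434,-0.02,-0.009,0,0,-0.06],
  newtons=40,
)

```text
time: 1.1
tcp_pos: [0.5706, 0.345, 0.1997]
tcp_rot: [-3.14, -0.001, 2.886]
wrist_force: [-0.7, 0.6, -0.3]
finger_gap: 0.0852
```

Run:
```python
from h import *
from rig import robot,vision
for n in('side','top'): save(vision.grab_frame(n),n+'1')
delta(robot.get_obs(),[.568,.347,.094],2.89)
crop('side1',200,180,360,330,'s1c',5); crop('top1',160,120,320,270,'t1c',5)
```

```text
shift [0.002  0.0011 0.1054] rot [-0.0018 -0.0015 -0.0036] t 1.2 tcp [0.5699 0.3456 0.1994] [-3.1398e+00 -1.5000e-03  2.8864e+00] gap 0.08550074016375415 F [-0.71  0.52 -1.36]
```

View pics/s1c.png

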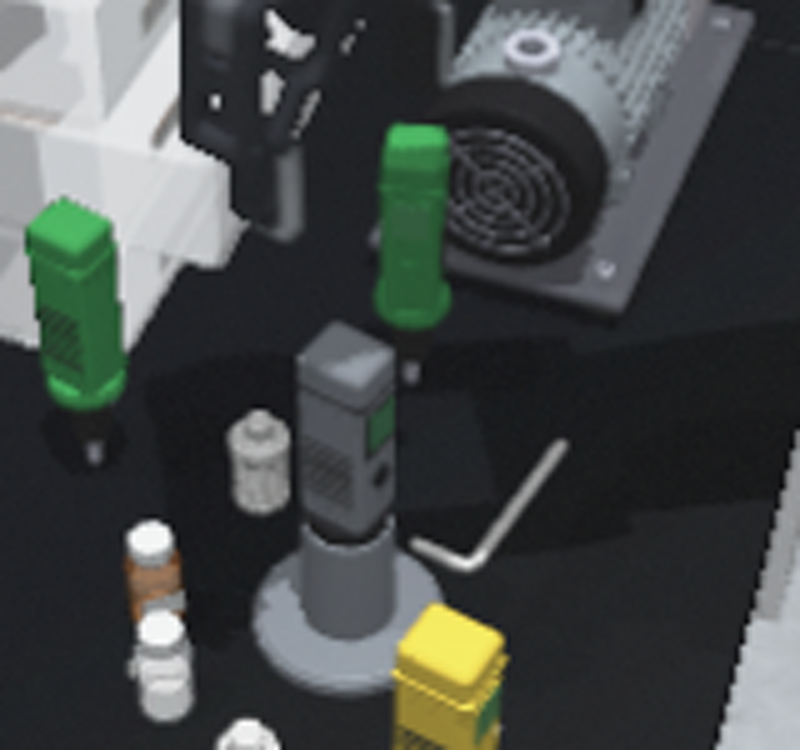

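View pics/t1c.png

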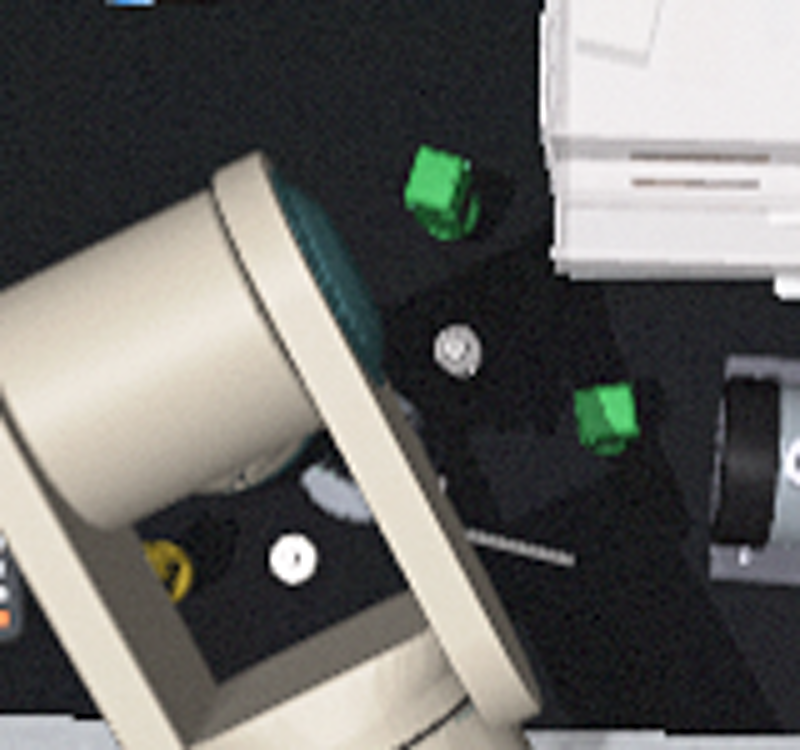

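Run:
```python
from h import *
g=load('side1')
for P in([.57,.3456,.2],[.581,.387,.213],[.559,.304,.213],[.568,.347,.158]): print((proj(g,P)-[200,180])*5)
crop('side1',160,60,360,240,'s1d',4)
```

```text
[344.85601616 261.56376452]
[275.18584542 303.41024008]
[409.59287145 169.83483382]
[349.41319605 349.0000005 ]
```

View pics/s1d.png

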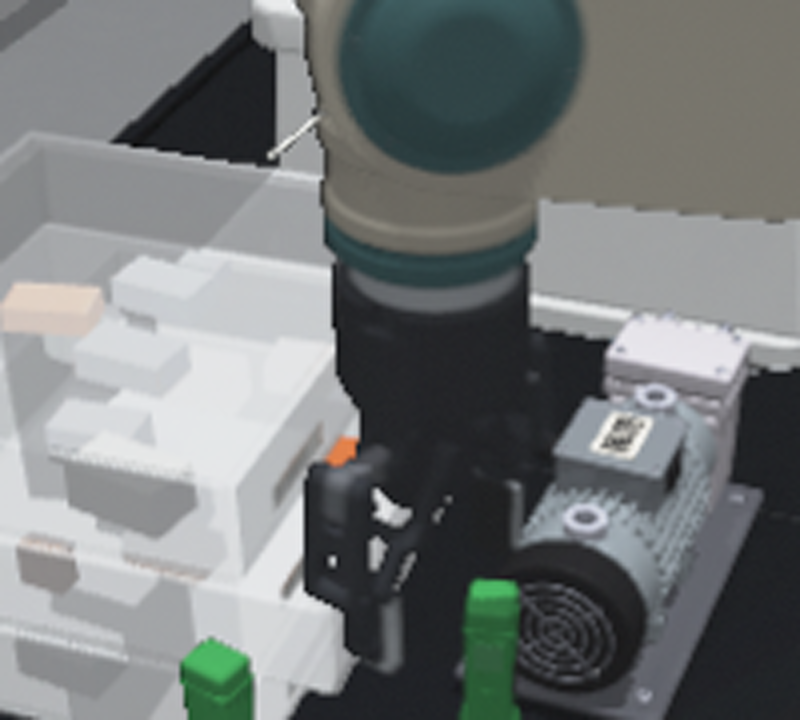

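Run:
```python
from h import *
g=load('side1')
for (u,v),s in(((256,226),1),((289,191),-1),((247,226),1)):
    e,d=ray(g,u,v); n=np.array([.25,.97,0])
    for w in (.0425,.057):
        c=np.array([.57,.3456,0])+s*w*n
        t=n@(c-e)/(n@d); print(s,w,e+t*d)
```

```text
1 0.0425 [0.57814621 0.38746386 0.24777279]
1 0.057 [0.57158173 0.40415502 0.26353567]
-1 0.0425 [0.54557949 0.30793054 0.27179157]
-1 0.057 [0.5502226  0.29173459 0.25917711]
1 0.0425 [0.59635165 0.38277174 0.23876538]
1 0.057 [0.58920208 0.39961369 0.25481774]
```

Run:
```python
from h import *
im=cv2.imread('pics/side1.png')[170:270,220:320]
im=np.clip(im.astype(float)*4,0,255).astype('uint8')
cv2.imwrite('pics/enh.png',cv2.resize(im,None,fx=6,fy=6,interpolation=cv2.INTER_CUBIC))
```

```text
(no output)
```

View pics/enh.png

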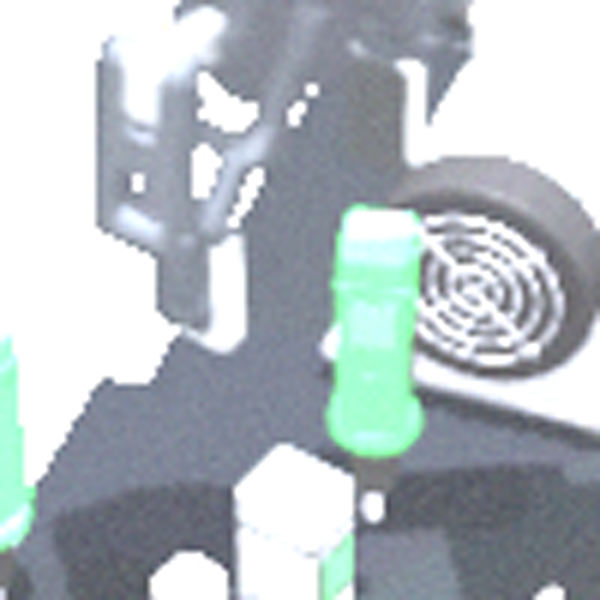

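Run:
```python
from h import *
for n in('side0','top0'):
    g=load(n); n_=np.array([.307,.952,0])
    for s in(1,0,-1): print(n,proj(g,np.array([.161,.4993,.1914+.013])+s*.0425*n_))
im=cv2.imread('pics/side0.png')[280:420,440:560]
im=np.clip(im.astype(float)*2,0,255).astype('uint8')
cv2.imwrite('pics/e0.png',cv2.resize(im,None,fx=5,fy=5,interpolation=cv2.INTER_CUBIC))
im=cv2.imread('pics/top0.png')[340:420,60:200]
im=np.clip(im.astype(float)*2,0,255).astype('uint8')
cv2.imwrite('pics/e1.png',cv2.resize(im,None,fx=5,fy=5,interpolation=cv2.INTER_CUBIC))
```

```text
side0 [507.6931707  388.66028354]
side0 [515.94988725 365.02445029]
side0 [523.43522233 343.31958741]
top0 [135.80547778 369.43012996]
top0 [152.40480513 375.61903388]
top0 [169.08275961 381.7973175 ]
```

View pics/e0.png

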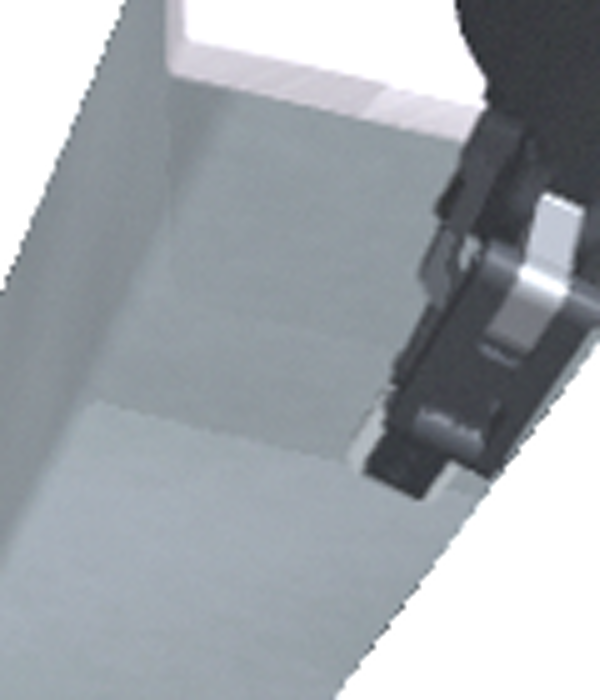

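View pics/e1.png

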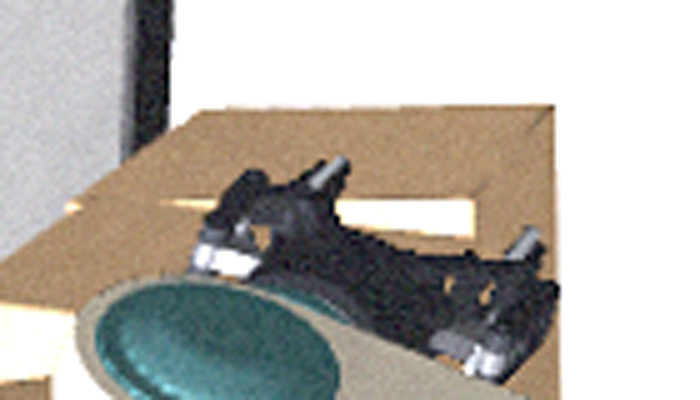

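Run:
```python
from h import *
g=load('side0');f=load('top0')
print(tri(g,(519,376),f,(128,372.5)))
for z in(.2,.22,.24): print(atz(f,128,372.5,z),atz(f,167,387,z),atz(g,519,376,z))
```

```text
(array([0.1767509 , 0.54427002, 0.24228469]), np.float64(0.006189365162811058))
[0.16439188 0.56006414 0.2       ] [0.13371972 0.46469316 0.2       ] [0.15632306 0.51257728 0.2       ]
[0.17179766 0.55235095 0.22      ] [0.14177395 0.45899622 0.22      ] [0.16440725 0.5272265  0.22      ]
[0.17920344 0.54463775 0.24      ] [0.14982818 0.45329928 0.24      ] [0.17249143 0.54187571 0.24      ]
```

Call:
step_arm(
  deltas=[0.4,0.002,0.001,0,-0.002,-0.0015,-0.004,0.4,0.002,0.001,0,-0.002,-0.0015,-0.004,0.4,0.002,0.001,0,-0.002,-0.0015,-0.004,0.4,0.002,0.001,0,-0.002,-0.0015,-0.004,0.4,0.002,0.001,0,-0.002,-0.0015,-0.004,0.4,0.002,0.001,0,-0.002,-0.0015,-0.004,0.4,0.002,0.001,0,-0.002,-0.0015,-0.004,0.4,0.002,0.001,0,-0.002,-0.0015,-0.004,0.4,0.002,0.001,0,-0.002,-0.0015,-0.004,0.4,0.002,0.001,0,-0.002,-0.0015,-0.004],
)

```text
time: 2.2
tcp_pos: [0.5663, 0.349, 0.2013]
tcp_rot: [3.14, 0.001, 2.894]
wrist_force: [-0.2, -0.0, -0.3]
finger_gap: 0.0342
```

Run:
```python
from h import *
from rig import robot,vision
save(vision.grab_frame('side'),'side2')
o=robot.get_obs();delta(o,[.568,.347,.094],2.89)
g=load('side2')
im=cv2.imread('pics/side2.png')[150:270,210:330]
im=np.clip(im.astype(float)*3,0,255).astype('uint8')
cv2.imwrite('pics/e2.png',cv2.resize(im,None,fx=6,fy=6,interpolation=cv2.INTER_CUBIC))
for dz in(0,.02,.04):
  for s in(1,-1): print(dz,s,(proj(g,o['tcp_pos']+[s*.017*.25,s*.017*.97,dz])-[210,150])*6)
```

```text
shift [-0.002  -0.0018  0.1073] rot [0.0021 0.0015 0.0038] t 2.25 tcp [0.5663 0.349  0.2013] [3.1395e+00 1.5000e-03 2.8938e+00] gap 0.03402172664470489 F [-0.34 -0.76 -1.1 ]
0 1 [329.99180432 533.21314182]
0 -1 [392.68902731 468.66058153]
0.02 1 [329.17469376 482.58538824]
0.02 -1 [392.92137313 418.37972304]
0.04 1 [328.33410898 430.22536798]
0.04 -1 [393.16308973 366.43494821]
```

View pics/e2.png

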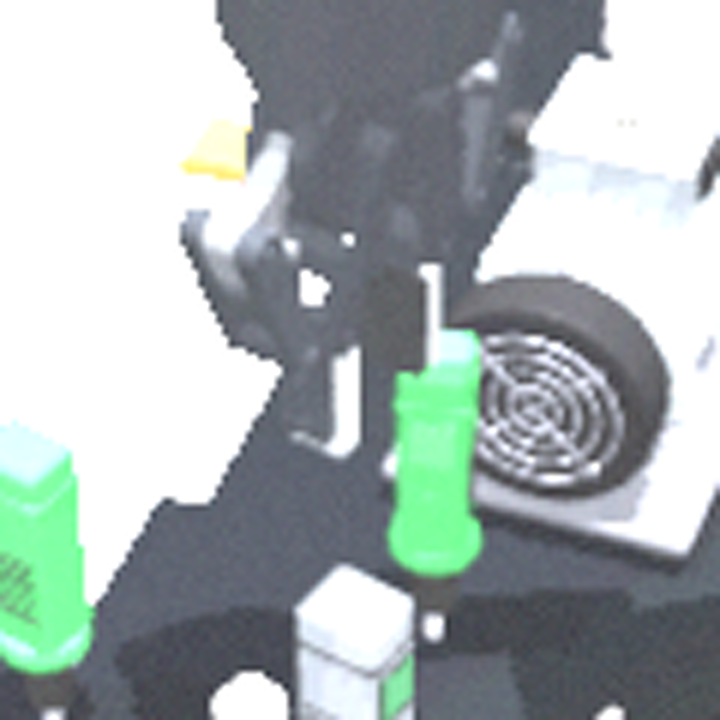

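Call:
step_arm(
  deltas=[0.75,-0.002,-0.0015,0,0.002,0.0015,0.004,0.75,-0.002,-0.0015,0,0.002,0.0015,0.004,0.75,-0.002,-0.0015,0,0.002,0.0015,0.004,0.75,-0.002,-0.0015,0.01,0.002,0.0015,0.004,0.75,-0.002,-0.0015,0.025,0.002,0.0015,0.004,0.75,-0.002,-0.0015,0.04,0.002,0.0015,0.004,0.75,-0.002,-0.0015,0.05,0.002,0.0015,0.004,0.75,-0.002,-0.0015,0.055,0.002,0.0015,0.004,0.75,-0.002,-0.0015,0.055,0.002,0.0015,0.004,0.75,-0.002,-0.0015,0.055,0.002,0.0015,0.004],
)

```text
time: 3.25
tcp_pos: [0.5682, 0.3473, 0.1469]
tcp_rot: [3.141, 0.001, 2.89]
wrist_force: [0.1, 0.9, 0.2]
finger_gap: 0.0643
```

```bash
cat >> h.py <<'E'
def look(tag,x0,y0,x1,y1,s=6,k=3,cam='side'):
    from rig import robot,vision
    save(vision.grab_frame(cam),tag)
    im=cv2.imread(f'pics/{tag}.png')[y0:y1,x0:x1]; im=np.clip(im.astype(float)*k,0,255).astype('uint8')
    cv2.imwrite(f'pics/{tag}e.png',cv2.resize(im,None,fx=s,fy=s,interpolation=cv2.INTER_CUBIC))
E
python3 - <<'E'
from h import *
from rig import robot
look('s3',220,180,320,300,5,2.5)
delta(robot.get_obs(),[.568,.347,.094],2.89)
E
```

```text
shift [ 0.0003 -0.0005  0.0532] rot [ 0.0011  0.0011 -0.0002] t 3.3 tcp [0.5683 0.3473 0.1472] [3.1405e+00 1.1000e-03 2.8898e+00] gap 0.06418910428954272 F [0.87 0.7  0.79]
```

View pics/s3e.png

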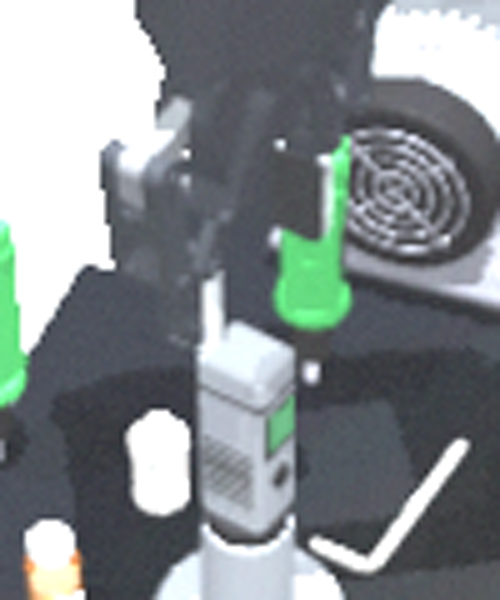

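Call:
step_arm(
  deltas=[0.75,0,-0.0005,0.003,0.001,0.001,0,0.75,0,-0.0005,0.006,0.001,0.001,0,0.75,0,-0.0005,0.009,0.001,0.001,0,0.75,0,-0.0005,0.012,0.001,0.001,0,0.75,0,-0.0005,0.015,0.001,0.001,0,0.75,0,-0.0005,0.015,0.001,0.001,0,0.75,0,-0.0005,0.015,0.001,0.001,0,0.75,0,-0.0005,0.015,0.001,0.001,0,0.75,0,-0.0005,0.015,0.001,0.001,0,0.75,0,-0.0005,0.015,0.001,0.001,0],
)

```text
time: 4.3
tcp_pos: [0.5679, 0.3467, 0.1315]
tcp_rot: [-3.141, -0.001, 2.89]
wrist_force: [-0.5, -0.5, 0.0]
finger_gap: 0.0641
```

Run:
```python
from h import *
from rig import robot
look('s4',220,180,320,300,5,2.5)
delta(robot.get_obs(),[.568,.347,.094],2.89)
```

```text
shift [-0.0001  0.0003  0.0375] rot [-0.0008 -0.0008 -0.0002] t 4.35 tcp [0.5679 0.3467 0.1315] [-3.1408e+00 -8.0000e-04  2.8898e+00] gap 0.06383515659844405 F [ 0.29 -0.41 -0.06]
```

View pics/s4e.png

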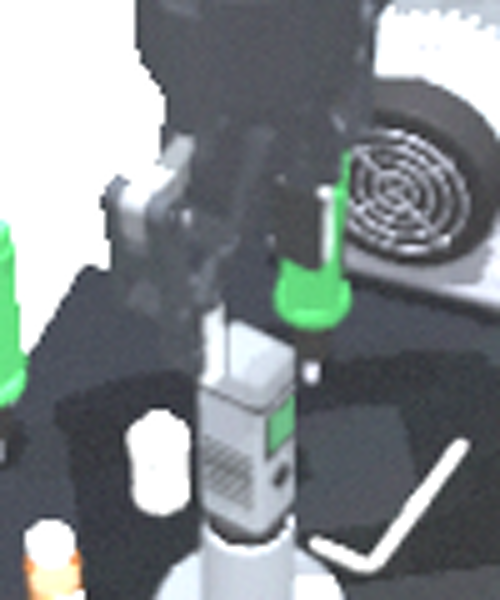

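Call:
step_arm(
  deltas=[0.75,0,0,0.005,0,0,0,0.75,0,0,0.01,0,0,0,0.75,0,0,0.015,0,0,0,0.75,0,0,0.02,0,0,0,0.75,0,0,0.025,0,0,0,0.75,0,0,0.03,0,0,0,0.75,0,0,0.03,0,0,0,0.75,0,0,0.03,0,0,0,0.75,0,0,0.03,0,0,0,0.75,0,0,0.03,0,0,0],
)

```text
time: 5.35
tcp_pos: [0.568, 0.3467, 0.1018]
tcp_rot: [-3.141, -0.0, 2.89]
wrist_force: [0.0, 0.7, -0.2]
finger_gap: 0.0641
```

Run:
```python
from h import *
from rig import robot
look('s5',220,180,320,300,5,2.5)
delta(robot.get_obs(),[.568,.347,.094],2.89)
```

```text
shift [-0.      0.0003  0.0077] rot [-0.0005 -0.0006 -0.0002] t 5.4 tcp [0.5679 0.3467 0.1017] [-3.1411e+00 -6.0000e-04  2.8898e+00] gap 0.06394501433488013 F [-0.33  0.1   0.14]
```

View pics/s5e.png

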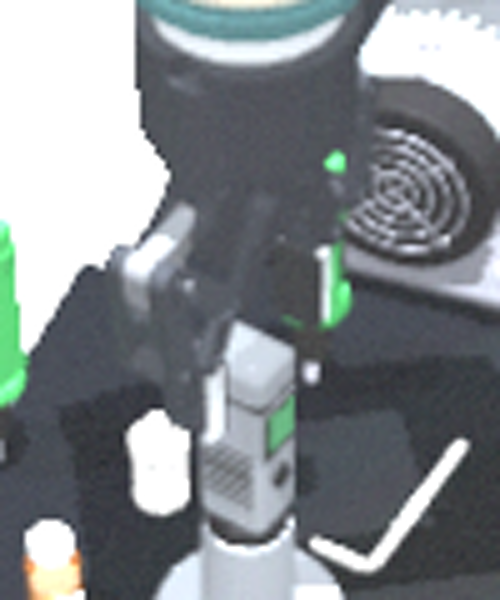

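Call:
step_arm(
  deltas=[0.75,0,0,0.002,0,0,0,0.75,0,0,0.004,0,0,0,0.75,0,0,0.006,0,0,0,0.75,0,0,0.008,0,0,0,0.75,0,0,0.01,0,0,0,0.75,0,0,0.01,0,0,0,0.75,0,0,0.01,0,0,0,0.75,0,0,0.01,0,0,0,0.75,0,0,0.01,0,0,0,0.75,0,0,0.01,0,0,0],
)

```text
time: 6.4
tcp_pos: [0.5679, 0.3467, 0.0914]
tcp_rot: [-3.141, -0.001, 2.89]
wrist_force: [0.1, 0.1, 0.7]
finger_gap: 0.0638
```

Run:
```python
from h import *
from rig import robot
look('s6',220,180,320,300,6,4)
delta(robot.get_obs(),[.568,.347,.094],2.89)
```

```text
shift [-0.0001  0.0003 -0.0026] rot [-0.0008 -0.0009 -0.0002] t 6.45 tcp [0.5678 0.3467 0.0914] [-3.1408e+00 -9.0000e-04  2.8898e+00] gap 0.06434616873945467 F [-0.6   0.34 -0.71]
```

View pics/s6e.png

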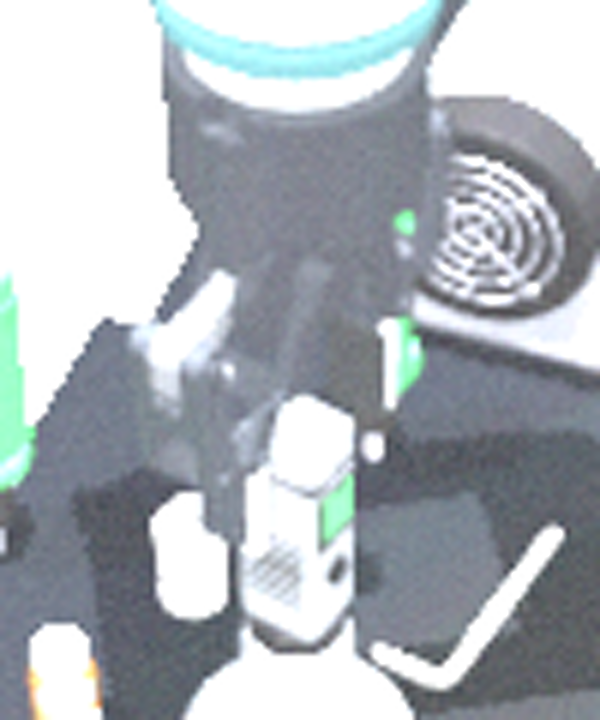

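Call:
step_arm(
  deltas=[0.5,0,0,0,0,0,0,0.35,0,0,0,0,0,0,0.2,0,0,0,0,0,0,0,0,0,0,0,0,0,0,0,0,0,0,0,0,0,0,0,0,0,0,0,0,0,0,0,0,0,0,0,0,0,0,0,0,0,0,0,0,0,0,0,0,0,0,0,0,0,0,0],
  newtons=50,
)

```text
time: 7.45
tcp_pos: [0.5679, 0.3467, 0.0915]
tcp_rot: [-3.141, -0.001, 2.89]
wrist_force: [-0.0, 0.3, 1.9]
finger_gap: 0.0253
```

Run:
```python
from h import *
from rig import robot
look('s7',220,180,320,300,6,2)
delta(robot.get_obs(),[.568,.347,.094],2.89)
```

```text
shift [-0.0001  0.0003 -0.0025] rot [-0.0006 -0.0008 -0.0001] t 7.5 tcp [0.5679 0.3467 0.0915] [-3.1410e+00 -8.0000e-04  2.8899e+00] gap 0.02540403385305064 F [0.85 0.77 1.94]
```

View pics/s7e.png

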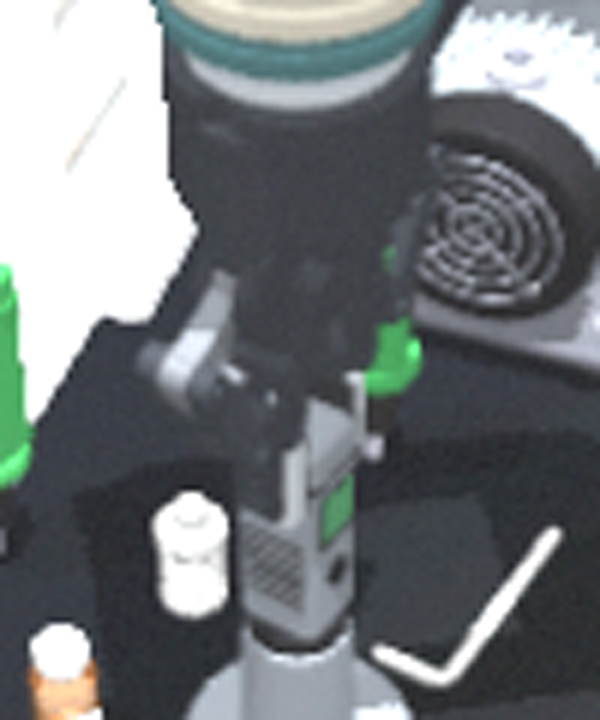

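Call:
step_arm(
  deltas=[0,0,0,-0.005,0,0,0,0,0,0,-0.02,0,0,0,0,0,0,-0.04,0,0,0,0,0,0,-0.065,0,0,0,0,0,0,-0.09,0,0,0,0,0,0,-0.115,0,0,0,0,0,0,-0.14,0,0,0,0,0,0,-0.165,0,0,0,0,0,0,-0.18,0,0,0,0,0,0,-0.185,0,0,0],
)

```text
time: 8.5
tcp_pos: [0.5684, 0.3468, 0.2798]
tcp_rot: [3.14, 0.002, 2.89]
wrist_force: [0.5, 0.6, -1.6]
finger_gap: 0.025
```

Run:
```python
from h import *
from rig import robot
look('s8',180,60,380,260,4,1.5)
delta(robot.get_obs(),[.560,.0315,.2765],2.89)
```

```text
shift [-0.0705 -0.3074  0.0023] rot [ 0.0014  0.0017 -0.0003] t 8.55 tcp [0.5683 0.3468 0.2791] [3.1402e+00 1.7000e-03 2.8897e+00] gap 0.025579349987405516 F [-0.2   0.04 -0.08]
```

View pics/s8e.png

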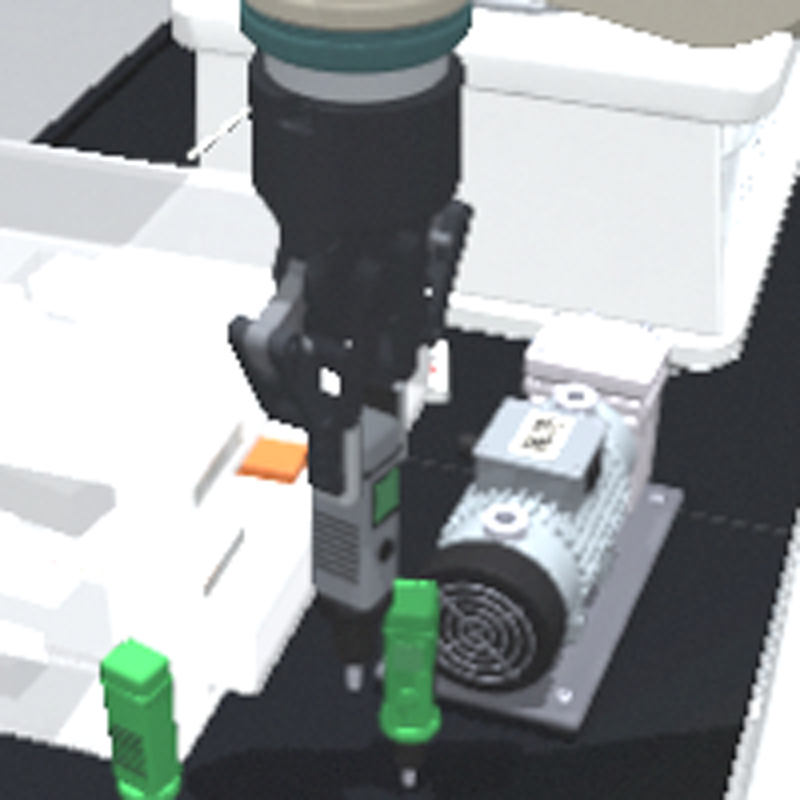

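Call:
step_arm(
  deltas=[0,-0.003,-0.012,0,0,0,0,0,-0.009,-0.04,0,0,0,0,0,-0.018,-0.078,0,0,0,0,0,-0.028,-0.12,0,0,0,0,0,-0.037,-0.162,0,0,0,0,0,-0.047,-0.204,0,0,0,0,0,-0.056,-0.245,0,0,0,0,0,-0.064,-0.28,0,0,0,0,0,-0.068,-0.3,0,0,0,0,0,-0.0705,-0.3075,0,0,0,0],
)

```text
time: 9.55
tcp_pos: [0.5588, 0.0288, 0.2754]
tcp_rot: [-3.14, -0.003, 2.887]
wrist_force: [0.3, 0.9, -1.1]
finger_gap: 0.0252
```

Run:
```python
from h import *
from rig import robot
look('t9',290,160,430,260,5,1.5,'top')
look('s9',230,40,390,240,4,1.5)
delta(robot.get_obs(),[.560,.0315,.2765],2.89)
```

```text
shift [-0.0005  0.0012 -0.0009] rot [-0.0013 -0.0025 -0.0019] t 9.65 tcp [0.5592 0.0304 0.2756] [-3.1403e+00 -2.5000e-03  2.8881e+00] gap 0.025079365358096385 F [ 0.55  0.8  -1.16]
```

View pics/s9e.png

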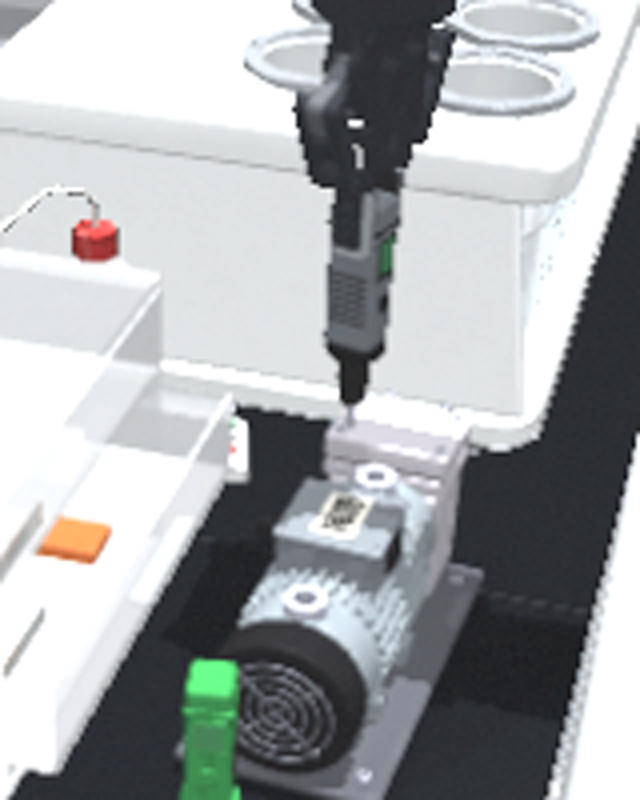

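View pics/t9e.png

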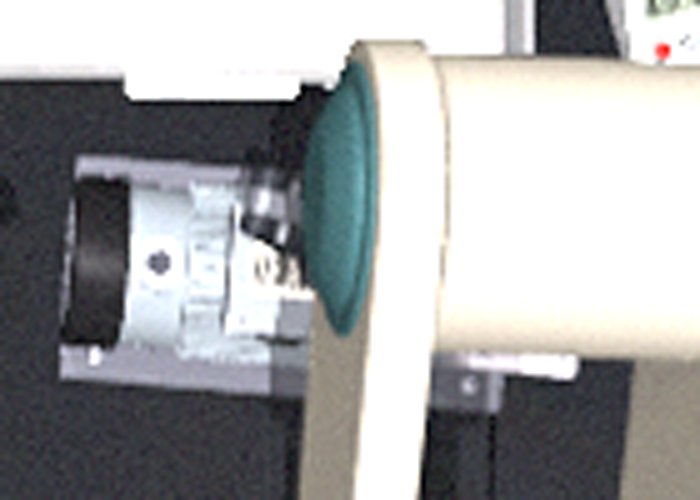

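Run:
```python
from h import *
from rig import robot
g=load('s9')
e,d=ray(g,317.5,144)
for y in(.0275,.0315,.0355): print(e+d*(y-e[1])/d[1])
print(proj(g,[.56,.0315,.199]))
g=load('s8'); e,d=ray(g,268.75,232.5); print(e+d*(.347-e[1])/d[1])
g=load('s9')
for a,b in (((331,340),(352,346)),): print(proj(g,[.56,.0315,.297]),proj(g,[.56,.0315,.25]))
delta(robot.get_obs(),[.560,.0315,.2765],2.89)
```

```text
[0.56070786 0.0275     0.20470222]
[0.55985802 0.0315     0.20712929]
[0.55900818 0.0355     0.20955637]
[317.21803249 147.0380242 ]
[0.56993407 0.347      0.20076785]
[320.03703631 108.18054435] [318.64580772 127.40319083]
shift [-0.0005  0.0012 -0.0009] rot [-0.0013 -0.0025 -0.0019] t 9.65 tcp [0.5592 0.0304 0.2756] [-3.1403e+00 -2.5000e-03  2.8881e+00] gap 0.025079365358096385 F [ 0.55  0.8  -1.16]
```

Call:
step_arm(
  deltas=[0,0.001,0.005,0,0,0,0,0,0.001,0.005,0,0,0,0,0,0.001,0.005,0,0,0,0,0,0.001,0.005,0,0,0,0,0,0.001,0.005,0,0,0,0,0,0.001,0.005,0,0,0,0,0,0.001,0.005,0,0,0,0,0,0.001,0.005,0,0,0,0,0,0.001,0.005,0,0,0,0,0,0.001,0.005,0,0,0,0],
)

```text
time: 10.65
tcp_pos: [0.56, 0.0365, 0.2765]
tcp_rot: [-3.141, -0.001, 2.89]
wrist_force: [-0.1, -0.5, -2.3]
finger_gap: 0.0252
```

Call:
step_arm(
  deltas=[0,0,0,0,0,0,0,0,0,0,0,0,0,0,0,0,0,0,0,0,0,0,0,0,0,0,0,0,0,0,0,0,0,0,0,0,0,0,0,0,0,0,0,0,0,0,0,0,0,0,0,0,0,0,0,0,0,0,0,0,0,0,0,0,0,0,0,0,0,0],
)

```text
time: 11.65
tcp_pos: [0.56, 0.0365, 0.2765]
tcp_rot: [-3.141, -0.001, 2.89]
wrist_force: [0.2, 0.4, -1.2]
finger_gap: 0.0254
```

Run:
```python
from h import *
from rig import robot
look('sa',280,60,360,200,5,1.5)
o=robot.get_obs()
delta(o,[.560,.0365,.2765],2.89)
delta(o,[.5555,-.041,.235],2.89)
```

```text
shift [-0.  0.  0.] rot [-0.0009 -0.001  -0.0002] t 11.7 tcp [0.56   0.0365 0.2765] [-3.1407e+00 -1.0000e-03  2.8898e+00] gap 0.025588640598476077 F [-0.48  0.41 -2.44]
shift [-0.015  -0.0761  0.0416] rot [-0.0009 -0.001  -0.0002] t 11.7 tcp [0.56   0.0365 0.2765] [-3.1407e+00 -1.0000e-03  2.8898e+00] gap 0.025588640598476077 F [-0.48  0.41 -2.44]
```

View pics/sae.png

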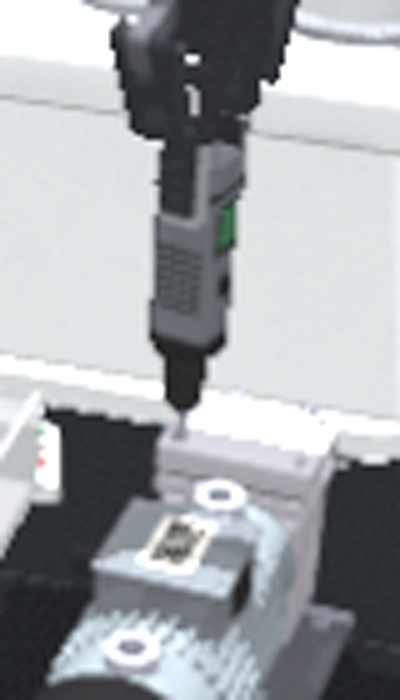

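Run:
```python
from h import *
g=load('sa')
for z in (.199,.217): print(z,(proj(g,[.56,.0365,z])-[280,60])*5)
for a in((580/3-0,0),): pass
im=cv2.imread('pics/sa.png')[110:180,290:340]; cv2.imwrite('pics/sae2.png',cv2.resize(im,None,fx=12,fy=10,interpolation=cv2.INTER_CUBIC))
```

```text
0.199 [183.43237519 440.56337179]
0.217 [185.88525245 406.5442279 ]
```

View pics/sae2.png

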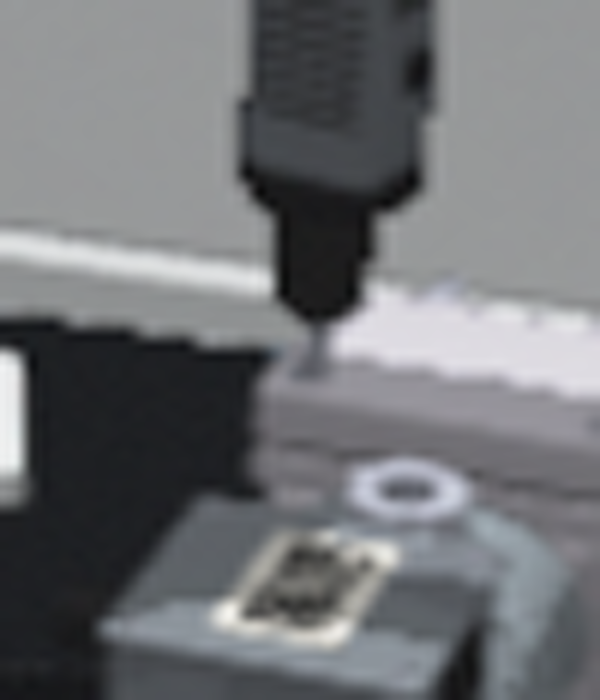

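Call:
step_arm(
  deltas=[0,-0.002,-0.01,0,0,0,0,0,-0.005,-0.028,0,0,0,0,0,-0.01,-0.05,0,0,0,0,0,-0.0135,-0.068,0.005,0,0,0,0,-0.0147,-0.0752,0.02,0,0,0,0,-0.0147,-0.0752,0.035,0,0,0,0,-0.0147,-0.0752,0.048,0,0,0,0,-0.0147,-0.0752,0.057,0,0,0,0,-0.0147,-0.0752,0.062,0,0,0,0,-0.0147,-0.0752,0.064,0,0,0],
)

```text
time: 12.7
tcp_pos: [0.5553, -0.0399, 0.2123]
tcp_rot: [-3.141, -0.001, 2.89]
wrist_force: [-0.5, 0.1, -0.7]
finger_gap: 0.025
```

Call:
step_arm(
  deltas=[0,0,0,0,0,0,0,0,0,0,0,0,0,0,0,0,0,0,0,0,0,0,0,0,0,0,0,0,0,0,0,0,0,0,0,0,0,0,0,0,0,0,0,0,0,0,0,0,0,0,0,0,0,0,0,0,0,0,0,0,0,0,0,0,0,0,0,0,0,0],
)

```text
time: 13.7
tcp_pos: [0.5554, -0.0401, 0.2126]
tcp_rot: [-3.141, -0.001, 2.89]
wrist_force: [0.7, 0.3, -1.3]
finger_gap: 0.0254
```

Run:
```python
from h import *
from rig import robot
look('sb',300,120,350,180,12,1)
look('tb',290,160,430,260,5,1.5,'top')
o=robot.get_obs()
delta(o,[.5554,-.040,.2125],2.89)
g=load('sb')
p=[.5554,-.040]
for z in (.124,.135,.153): print(z,(proj(g,p+[z])-[300,120])*12)
```

```text
shift [0.     0.0001 0.0001] rot [-0.0009 -0.001  -0.0002] t 13.8 tcp [ 0.5554 -0.0401  0.2126] [-3.1407e+00 -1.0000e-03  2.8898e+00] gap 0.025181043336049844 F [ 0.36 -0.18 -1.37]
0.124 [288.26622945 466.93868528]
0.135 [292.07606893 422.60603172]
0.153 [298.40439217 348.87701529]
```

View pics/sbe.png

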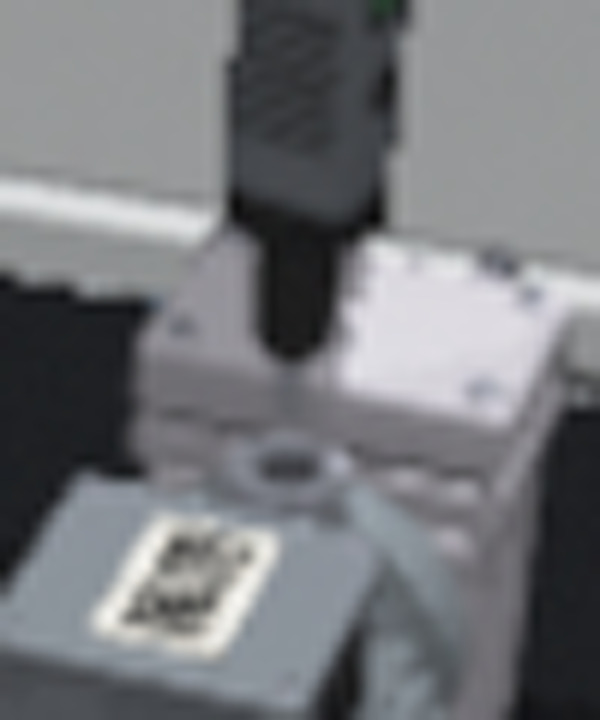

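View pics/tbe.png

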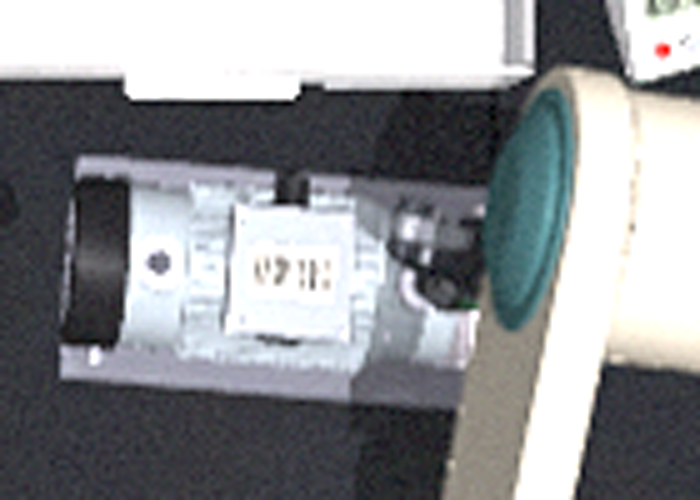

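Call:
step_arm(
  deltas=[0,0.0004,0.0015,0.002,0.001,0.001,0,0,0.0004,0.0015,0.004,0.001,0.001,0,0,0.0004,0.0015,0.006,0.001,0.001,0,0,0.0004,0.0015,0.008,0.001,0.001,0,0,0.0004,0.0015,0.01,0.001,0.001,0,0,0.0004,0.0015,0.012,0.001,0.001,0,0,0.0004,0.0015,0.012,0.001,0.001,0,0,0.0004,0.0015,0.012,0.001,0.001,0,0,0.0004,0.0015,0.012,0.001,0.001,0,0,0.0004,0.0015,0.012,0.001,0.001,0],
)

```text
time: 14.8
tcp_pos: [0.5554, -0.0385, 0.2007]
tcp_rot: [-3.14, -0.002, 2.89]
wrist_force: [0.5, 0.4, -1.3]
finger_gap: 0.0257
```

Run:
```python
from h import *
from rig import robot
look('sd',300,130,350,180,14,1)
F=[]
from rig import vision
for i in range(6):
    o=robot.get_obs(); F.append(o['wrist_force']); vision.grab_frame('side')
print(np.mean(F,0),np.std(F,0))
delta(o,[.5554,-.0385,.2005],2.89)
g=load('sd')
p=[.5554,-.0385]
for z in (.120,.124,.141): print(z,(proj(g,p+[z])-[300,130])*14)
```

```text
[-0.00323826 -0.12708618 -1.466027  ] [0.26122544 0.44596569 0.72750324]
shift [-0.     -0.      0.0001] rot [-0.0019 -0.0019 -0.0001] t 15.1 tcp [ 0.5554 -0.0385  0.2006] [-3.1397e+00 -1.9000e-03  2.8899e+00] gap 0.02492328090046341 F [-0.08 -0.24 -1.63]
0.12 [332.77173373 427.69271237]
0.124 [334.37297461 409.03225595]
0.141 [341.25236304 328.79116684]
```

View pics/sde.png

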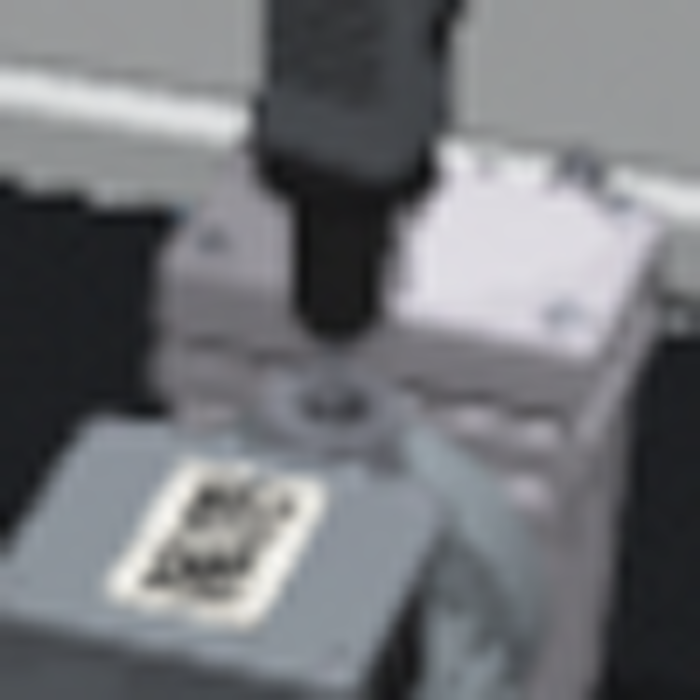

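Run:
```python
from h import *
from rig import vision
ims=[vision.grab_frame('side')['image'].astype(float) for _ in range(6)]
a=np.mean(ims,0)[146:170,308:340][:,:,::-1]
a=np.clip((a-20)*1.8,0,255).astype('uint8')
cv2.imwrite('pics/sd2.png',cv2.resize(a,None,fx=24,fy=24,interpolation=cv2.INTER_CUBIC))
```

```text
(no output)
```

View pics/sd2.png

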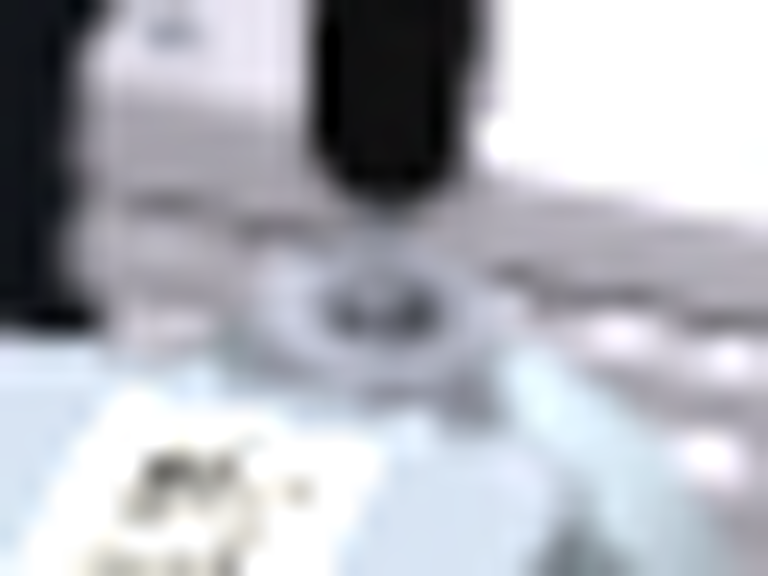

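Call:
step_arm(
  deltas=[0,0,0,0.001,0,0,0,0,0,0,0.002,0,0,0,0,0,0,0.003,0,0,0,0,0,0,0.004,0,0,0,0,0,0,0.005,0,0,0,0,0,0,0.006,0,0,0,0,0,0,0.006,0,0,0,0,0,0,0.006,0,0,0,0,0,0,0.006,0,0,0,0,0,0,0.006,0,0,0],
)

```text
time: 16.45
tcp_pos: [0.5554, -0.0385, 0.1947]
tcp_rot: [-3.14, -0.002, 2.89]
wrist_force: [1.4, -0.5, 1.6]
finger_gap: 0.0251
```

```bash
cat >> h.py <<'E'
def chk(tag,n=12,target=[.5554,-.0385,.1905]):
    from rig import vision,robot
    F=[];M=[];ims=[]
    for i in range(n):
        o=robot.get_obs(); F.append(o['wrist_force']); M.append(o['moment']); ims.append(vision.grab_frame('side')['image'].astype(float))
    print('F',np.mean(F,0),'M',np.mean(M,0)); delta(o,target,2.89)
    m=np.mean(ims,0)[:,:,::-1]
    cv2.imwrite(f'pics/{tag}.png',m)
    a=np.clip((m[120:180,300:350]-10)*1.5,0,255).astype('uint8')
    cv2.imwrite(f'pics/{tag}e.png',cv2.resize(a,None,fx=12,fy=12,interpolation=cv2.INTER_CUBIC))
E
python3 -c "
from h import *
chk('se')"
```

```text
F [-0.06187062 -0.90011592  2.0579373 ] M [-0.17573737  0.01484465 -0.00710506]
shift [-0.      0.      0.0041] rot [-0.002  -0.0019 -0.0002] t 17.0 tcp [ 0.5554 -0.0385  0.1946] [-3.1396e+00 -1.9000e-03  2.8898e+00] gap 0.025173528426202248 F [ 0.51 -1.34  2.77][ WARN:0@25.731] global loadsave.cpp:1063 imwrite_ Unsupported depth image for selected encoder is fallbacked to CV_8U.
```

View pics/see.png

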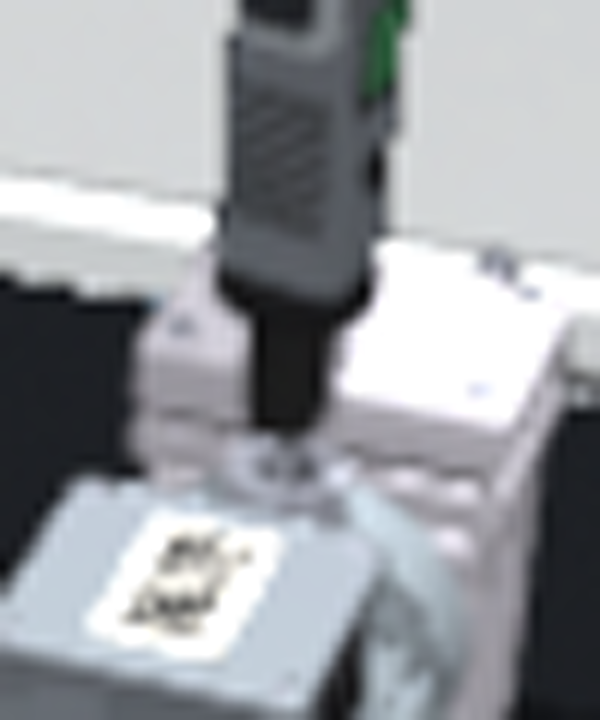

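Call:
step_arm(
  deltas=[0,-0.0002,-0.001,0.0005,0,0,0,0,-0.0002,-0.001,0.001,0,0,0,0,-0.0002,-0.001,0.0015,0,0,0,0,-0.0002,-0.001,0.002,0,0,0,0,-0.0002,-0.001,0.0025,0,0,0,0,-0.0002,-0.001,0.003,0,0,0,0,-0.0002,-0.001,0.0035,0,0,0,0,-0.0002,-0.001,0.0035,0,0,0,0,-0.0002,-0.001,0.0035,0,0,0,0,-0.0002,-0.001,0.0035,0,0,0],
)

```text
time: 18.05
tcp_pos: [0.5553, -0.0397, 0.1912]
tcp_rot: [-3.14, -0.002, 2.89]
wrist_force: [-0.3, -2.2, 3.6]
finger_gap: 0.0251
```

```bash
python3 -c "
from h import *
chk('sf')" 2>/dev/null
```

```text
F [-0.40493096 -2.14775671  3.59075737] M [-0.5783742   0.08522878  0.00907414]
shift [0.0002 0.001  0.0006] rot [-0.002  -0.0019 -0.0002] t 18.6 tcp [ 0.5553 -0.0396  0.1911] [-3.1396e+00 -1.9000e-03  2.8898e+00] gap 0.02515966688151542 F [-0.74 -2.26  3.19]
```

View pics/sfe.png

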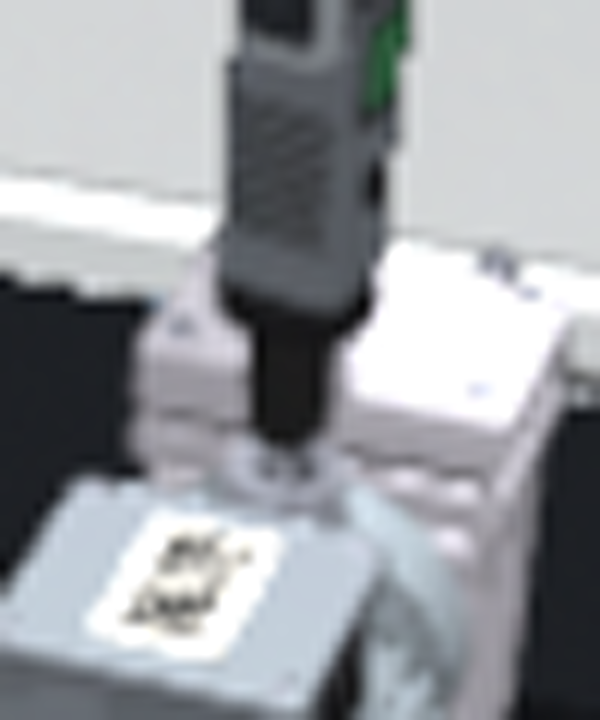

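Call:
step_arm(
  deltas=[0,0,-0.0005,0,0,0,0,0,0,-0.001,0,0,0,0,0,0,-0.001,0,0,0,0,0,0,-0.001,0,0,0,0,0,0,-0.001,0,0,0,0,0,0,-0.001,0,0,0,0,0,0,-0.001,0,0,0,0,0,0,-0.001,0,0,0,0,0,0,-0.001,0,0,0,0,0,0,-0.001,0,0,0,0],
)

```text
time: 19.65
tcp_pos: [0.555, -0.0404, 0.1911]
tcp_rot: [-3.14, -0.002, 2.89]
wrist_force: [0.5, -1.8, 3.9]
finger_gap: 0.025
```

```bash
python3 -c "
from h import *
chk('sg')" 2>/dev/null
```

```text
F [ 1.98378018e-03 -6.06324114e-01  3.90374345e+00] M [-0.06536277 -0.01834959 -0.01262507]
shift [0.0001 0.002  0.0006] rot [-0.0019 -0.0021 -0.0002] t 20.2 tcp [ 0.555  -0.0405  0.1911] [-3.1397e+00 -2.1000e-03  2.8898e+00] gap 0.025146493147781786 F [ 0.28 -0.81  5.39]
```

Call:
step_arm(
  deltas=[0,0,-0.0003,0.0003,0,0,0,0,0,-0.0003,0.0007,0,0,0,0,0,-0.0003,0.0007,0,0,0,0,0,-0.0003,0.0007,0,0,0,0,0,-0.0003,0.0007,0,0,0,0,0,-0.0003,0.0007,0,0,0,0,0,-0.0003,0.0007,0,0,0,0,0,-0.0003,0.0007,0,0,0,0,0,-0.0003,0.0007,0,0,0,0,0,-0.0003,0.0007,0,0,0],
)

```text
time: 21.25
tcp_pos: [0.555, -0.0408, 0.1904]
tcp_rot: [-3.14, -0.002, 2.89]
wrist_force: [0.2, -0.9, 4.1]
finger_gap: 0.0251
```

```bash
python3 -c "
from h import *
chk('sh',16)
m=cv2.imread('pics/sh.png')[60:180,280:370]; cv2.imwrite('pics/shw.png',cv2.resize(m,None,fx=6,fy=5,interpolation=cv2.INTER_CUBIC))
" 2>/dev/null
```

```text
F [-0.2891521  -1.20140855  3.99037869] M [-0.31872297  0.02821778  0.00424271]
shift [ 0.0001  0.0023 -0.0001] rot [-0.0019 -0.002  -0.0002] t 22.0 tcp [ 0.555  -0.0408  0.1904] [-3.1396e+00 -2.0000e-03  2.8898e+00] gap 0.025363675893387547 F [ 0.49 -0.63  4.08]
```

View pics/shw.png

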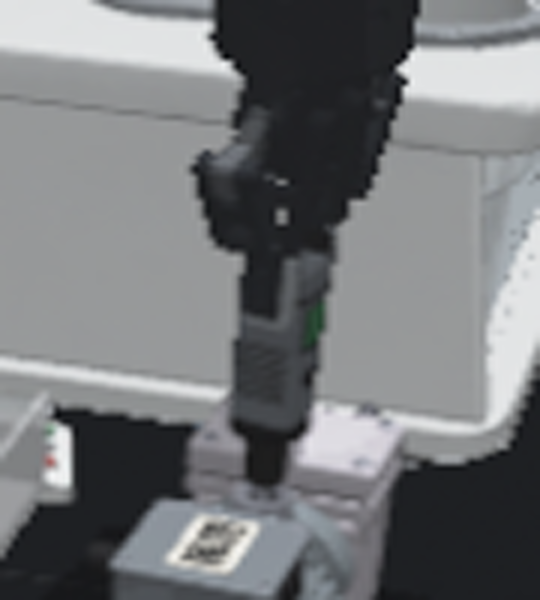

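View pics/she.png

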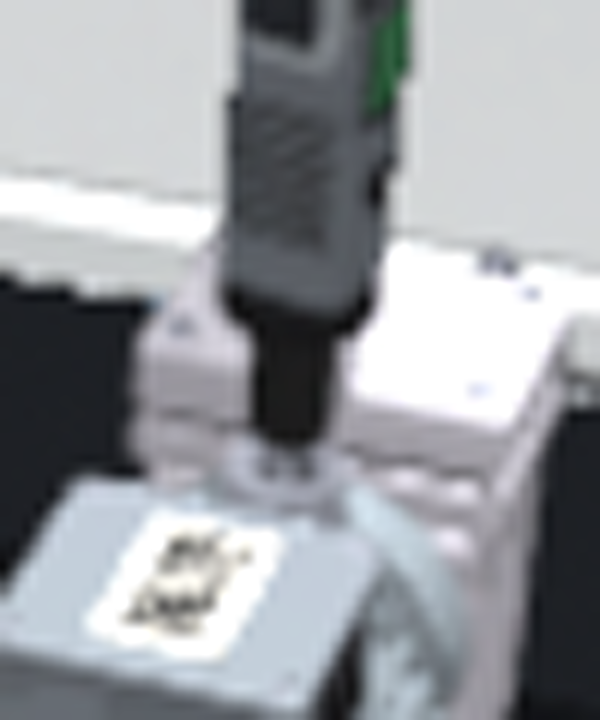

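```bash
python3 -c "
from rig import job,robot
print(job.close_job()); o=robot.get_obs(); print(o['time'],o['tcp_pos'],o['wrist_force'],o['finger_gap'])"
```

```text
the job is handed in; nothing more can be done
None
the job is handed in; nothing more can be done
```

I lifted the grey tester out of its stand and held it upright and still for over 2 s, with the tip about 6 cm above the label. I then seated it in the dimple of the pump-head stud, pressed it down, and handed the job in while still holding and pressing.

**Last checks** (at about 22 s):
- **Push:** about 5.5 N straight down, after allowing for the tester's weight. By the spring data that means the tip is pushed in about 6.2 mm.
- **Seating:** the tip end works out to about 4.8 mm below the stud face, so it is seated in the dimple.
- **Pose:** the tool is upright to about 2 mrad and still, the tester looks upright in the side picture, and the grip is steady at 25 mm. My path kept clear of the bystanders; I did not compare their positions in a final picture.

**What disagreed or stayed uncertain:**
- **Finger height:** the fingertips showed up about 35 mm higher in the pictures than the stated tool point. I lowered the gripper in small steps and gripped the tester nearer its top.
- **Sideways position:** the two cameras differed by about 3 mm in y at the stud. I centred the tip using the side force and stopped between the two readings.
- **Side force:** about 1 N toward -y remained in the last reading. It changed unevenly between readings, so I take the tip to be within 3 mm of the axis, but I have no exact measurement of it.

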